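# Reset the soldering bench's gas valve to two turns open and keep hold of it

### The job

Set the gas feed for soldering: with the upright handle on the large handwheel, screw the large valve clockwise right down to its stop, then back it off exactly two full turns. Finish there with the gripper still holding the handle, ready to shut the gas off: do not let go at the end. Leave the small valve as it is set and do not push the things on the bench about.

Things in the scene. Friction and masses are not known exactly. Their poses are not given: they have to be found in the camera images.
- crank_handle: Upright black handle on the rim of the large handwheel: barrel-shaped, 60 mm long, 21 mm in diameter. Origin at its centre, 185 mm above the bench (it reaches from 155 to 215 mm). It revolves freely about its own vertical axis, so a gripper keeps its heading while carrying it round. It rides on a level circle of 55 mm radius about the wheel's axis. Grip it from above at mid-height.
- gas_hub (a point): Centre of the large handwheel (three spokes, dark iron, 123 mm across, rim 13 mm thick), on its vertical axis of rotation, at mid-rim height, 141 mm above the bench; the rim's top is at 148 mm. Hub and stem end reach at most 163 mm above the bench.
- gas_wheel (a joint): Angle of the large handwheel in rad: 0 = shut, against a hard stop; grows as the valve opens, anticlockwise seen from above (6.283 a turn). The handle's bearing about the hub grows by the same angle. Full travel is four turns (25.13); it starts 0.4 to 1.1 turns open. It turns with an even drag of 0.2 Nm (4 N at the handle) and stays where it is left.
- gas_valve: The large valve, fixed: a brass globe valve in a copper pipe that rises out of the bench and drops into it again 85 mm either side of the wheel's axis, along its x axis, with a small round pressure gauge (top below 130 mm) on the +x end. Origin on the bench, right under the wheel's axis.
- air_hub (a point): The centre of the small valve's plain wheel (four spokes, dark iron, 70 mm across, no handle), on its vertical axis at rim height, 95 mm above the bench. To be left alone.
- air_rim (a point): A point on the middle of the small wheel's rim, 30 mm from its axis; it shows whether the small wheel has been turned.
- flux_jar: bystander: small white ceramic flux jar with a steel cap, 34 mm across, 46 mm tall, standing close beside the large valve, below the rim of its handwheel; origin at its foot
- charcoal: bystander: black charcoal block 70 x 32 x 30 mm lying beside the small valve; origin at the centre of its underside
- tweezers: bystander: steel cross-grip tweezers 165 mm long, 13 mm tall, lying behind the valves; origin under their middle
- snips: bystander: black-handled snips 160 mm long, lying flat; origin near the pivot
- torch: bystander: brass torch handpiece with bent copper neck, 235 mm long, lying flat; origin under its middle
- mandrel: bystander: tapered steel ring mandrel with a wooden handle, 300 mm long, 25 mm thick, lying; origin under its middle
- hammer: bystander: small hammer 220 mm long, lying; origin under its middle
Not all that is in view belongs to the job. Leave any blue look-alike of the gas_valve alone.

How it is judged:
By the outcome, as a careful person would: the job done as asked, in the order asked, and still so for the second after the job is handed in, while the arm keeps its last pose, push and grip.
It also fails if it takes over 61 s, if anything falls off the work surface, if the arm or the gripper's body presses on something with over 40 N, if the wrist force passes 120 N, or if a joint passes its speed limit or range.

### The arm

A 6-joint arm with a two-finger parallel gripper is mounted at the origin on the work surface. World frame = base frame: x ahead of the robot, y to its left, z up, the work surface at z = 0. Lengths are in m, angles in rad, forces in N, time in s.
With the tool pointing down it reaches from about 0.35 to 0.975 m from the base axis. Payload 7.1 kg.
Tool frame: the origin (TCP) lies between the finger pads; the fingertips stand 17 mm ahead of it and the grasp point (between the pads) lies 2 mm behind it; x points along the fingers, y is the direction in which the jaws open and shut, and the axes are right-handed (so a half turn about x gives the same grasp; the last joint's range is limited). The gripper opens to 88 mm and grips with 3 to 60 N. Pads are 20 mm wide; open, the fingers measure 115 mm over their backs; the gripper's body (75 mm by 178 mm) begins 61 mm behind the grasp point.
Start: joints at [-1.352, 0.423, 1.63, -0, 1.089, -0.019], TCP at [0.147, -0.607, 0.204] pointing down, gripper open.
Joint ranges: [-3, 3], [-0.9, 2.11], [0.09, 2.58], [-1.31, 4.45], [0.11, 2.69], [-2.54, 2.54]. Speed limits (rad/s): [2.39, 2.39, 3.01, 3.14, 3.14, 3.14].

### API

Orientations are given as a rotation vector (axis times angle).
In Python, from rig import ctrl, grab_frame, close_job gives the robot as it stands.
- The arm moves only by the tool servo_tool, never from a script. Its argument "increments" is text: rows parted by semicolons, each of 7 numbers parted by spaces: the opening, from 0 (shut) to 1 (fully open), then the shift along the tool's x, y, z in mm, then the turn, a rotation vector about the tool's x, y, z in rad. A call has 1 to 20 rows; each row is the pose to reach, as a shift and turn from the pose commanded when the call began, along the tool's axes at that moment; what a row does not reach only later rows make up. A row lasts 1/8 s, in which the tool goes at most 62.5 mm and 10.7 degrees, less where a joint would pass 70% of its speed; a pose out of reach is approached as far as the arm can. A call with a gripper value outside its range is refused whole. The fingers move at their own pace and stop on an object; "force" is the grip in N (left out, the last holds). Time passes only in rows, so rows that repeat a pose let the fingers close. It gives the time, the measured TCP pose, the force and the opening at its end, in the units of the state.
- ctrl.get_state(): the state, without advancing time (a new reading comes with each control period).
- grab_frame(name): name is "side" or "top"; returns a dict with "pixels" (480x640x3 uint8, red, green, blue), "z_map" (480x640 float32, m along the optical axis (not along the pixel's ray), 0 where there is no reading), "camera_matrix" (3x3 intrinsics, pixels), "k1" (the pictures are not rectified: a ray, as slopes to the right and down, at radius r is drawn at 1 + k1 r^2 times it, then the intrinsics apply), "R" (3x3) and "t" (3): a world point X has camera coordinates R X + t. Camera axes: x right, y down, z forward; pixel columns grow to the right and rows downward; lengths in m; the calibration is good to about 2 mm. A picture is of the moment at which its call begins.
- close_job(): hands the job in, once; it reports no verdict.
The state is a dict: "time_s": time; "joints": joint angles; "joint_velocities": joint speeds; "tau": joint torques, N m; "ee_pos": TCP position; "tool_rot": TCP orientation; "wrist_force": force on the tool from outside, world axes, zero at the start; "wrist_torque": the same for the moment, N m; "width": finger opening in m.
Only numpy, scipy, OpenCV 4.12 (cv2) and the standard library are available. Lean on these libraries where they do the work, as an engineer would, in place of code of your own. Each camera call takes 0.05 s, during which the arm holds its last target.

## Working session

There is one attempt and no reset: what is moved stays moved. The work goes in short steps, Python scripts to look and compute and a tool call to move; the robot and the scene stay as the last step left them, time stands still between calls to the robot, and variables do not carry over. Pictures are saved under pics/ and viewed, and the job is handed in when it is done.

Besides the shell and the picture viewer there is one more tool, called after "Request:" as name(argument=value, ...) on one line, values as JSON. servo_tool: Moves the arm, as the interface text tells. Its arguments: {"type":"object","properties":{"increments":{"type":"string"},"force":{"type":"number"}},"required":["increments"]}

```bash
mkdir -p pics; ls; cat > h.py <<'E'
import numpy as np, cv2, pickle
from rig import ctrl, grab_frame, close_job
def snap(n,tag):
    f=grab_frame(n); pickle.dump(f,open(f'{tag}.pkl','wb'))
    cv2.imwrite(f'pics/{tag}.png',f['pixels'][:,:,::-1]); return f
def load(tag): return pickle.load(open(f'{tag}.pkl','rb'))
def ray(f,u,v):
    K=f['camera_matrix'];xd=(u-K[0,2])/K[0,0];yd=(v-K[1,2])/K[1,1]
    p=cv2.undistortPoints(np.array([[[u,v]]],float),np.array(K,float),np.array([f['k1'],0,0,0],float))[0,0]
    return np.array([p[0],p[1],1.])
def atz(f,u,v,z):
    R=np.array(f['R']);t=np.array(f['t']); c=-R.T@t; d=R.T@ray(f,u,v)
    return c+d*(z-c[2])/d[2]
def bydepth(f,u,v):
    R=np.array(f['R']);t=np.array(f['t']); z=f['z_map'][int(v),int(u)]
    return R.T@(ray(f,u,v)*z-t)
def proj(f,X):
    q=cv2.projectPoints(np.array([X],float),cv2.Rodrigues(np.array(f['R'],float))[0],np.array(f['t'],float),np.array(f['camera_matrix'],float),np.array([f['k1'],0,0,0],float))[0]
    return q.ravel()
def crop(f,u0,v0,u1,v1,s,tag):
    cv2.imwrite(f'pics/{tag}.png',cv2.resize(f['pixels'][v0:v1,u0:u1,::-1],None,fx=s,fy=s,interpolation=cv2.INTER_CUBIC))
E
python3 - <<'E'
from h import *
print(ctrl.get_state())
for n in('side','top'): f=snap(n,n+'0'); print(f['camera_matrix'],f['k1'],-np.array(f['R']).T@f['t'])
E
```

```text
pics
{'time_s': 0.0, 'joints': array([-1.35197089e+00,  4.23841606e-01,  1.63071604e+00, -1.42938738e-05,
        1.08862625e+00, -1.89808278e-02]), 'joint_velocities': array([ 1.19069963e-05, -8.95826686e-04, -4.65467443e-04,  1.00807060e-03,
       -7.07015963e-04,  9.09865251e-04]), 'tau': array([ 1.99865608e-03, -5.44618893e+01, -2.73666126e+01,  6.44525257e-02,
        2.27624341e-02, -1.04683675e-04]), 'ee_pos': array([ 0.14713132, -0.60680349,  0.20289103]), 'tool_rot': array([ 2.09572329,  0.25206743, -2.09608494]), 'wrist_force': array([ 0.27276274, -0.23203716,  0.89171456]), 'wrist_torque': array([ 0.00442124,  0.01678252, -0.02273777]), 'width': 0.08779095716051989}
[[436.96670454   0.         322.74791516]
 [  0.         436.96670454 240.70908661]
 [  0.           0.           1.        ]] -0.046465635404659596 [0.22861844 0.57955532 0.8379708 ]
[[565.12796281   0.         319.1984179 ]
 [  0.         565.12796281 237.20165191]
 [  0.           0.           1.        ]] -0.05074819351292852 [0.30311887 0.0043705  1.35664693]
```

View pics/side0.png

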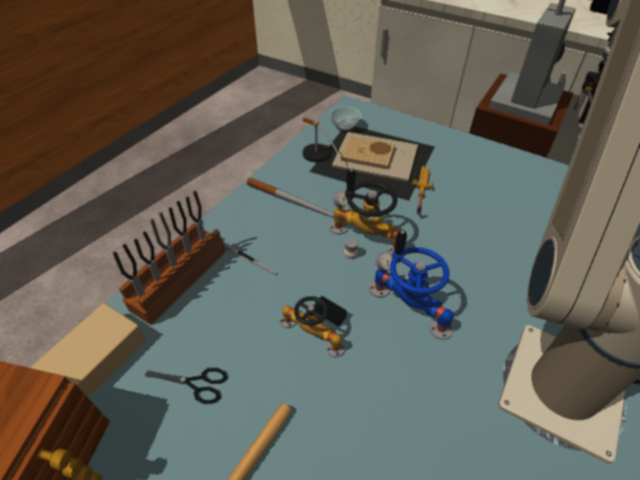

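View pics/top0.png

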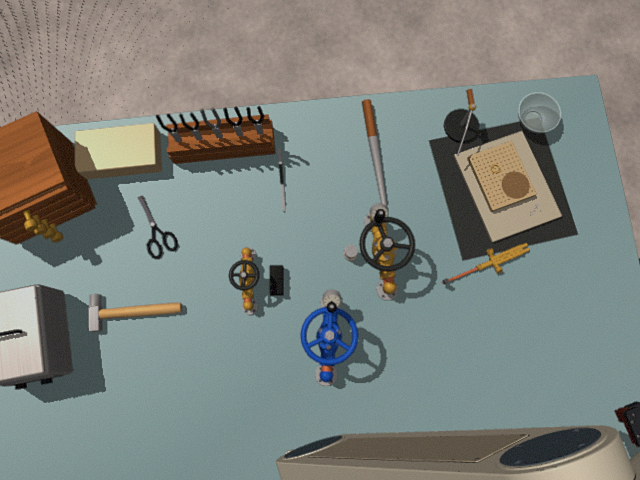

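Top view: the large dark wheel is at about (387,244) and its handle at about (379,212). The blue look-alike is at (330,335), and the jar at (352,253).

```bash
python3 - <<'E'
from h import *
f=load('top0');crop(f,330,190,450,310,5,'topc')
g=load('side0');crop(g,310,150,450,270,5,'sidec')
E
```

```text
(no output)
```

View pics/topc.png

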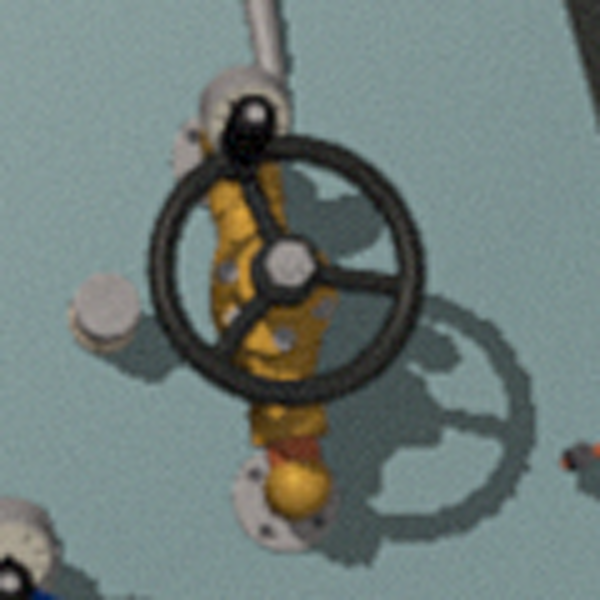

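View pics/sidec.png

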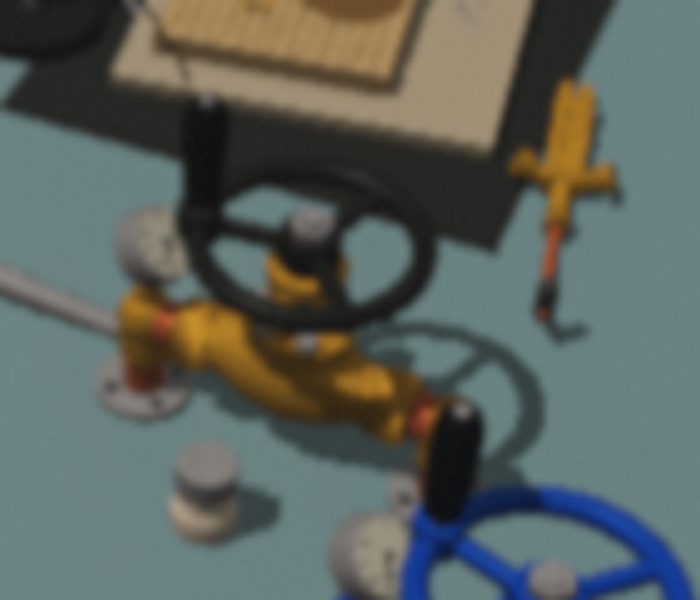

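```bash
python3 - <<'E'
from h import *
f=load('top0');g=load('side0')
T=lambda x,y:((x+.5)/5-.5+330,(y+.5)/5-.5+190)
S=lambda x,y:((x+.5)/5-.5+310,(y+.5)/5-.5+150)
# rim points outer/inner left,right,top,bottom
P=[atz(f,*T(x,y),.143)[:2] for x,y in[(148,268),(427,268),(287,405),(385,172),(188,365),(386,365)]]
A=np.array([[2*p[0],2*p[1],1] for p in P]);b=np.array([p@p for p in P]);s=np.linalg.lstsq(A,b,rcond=None)[0]
print('hub',s[:2],'r',np.sqrt(s[2]+s[:2]@s[:2]))
print('cap',atz(f,*T(291,261),.163))
print('handle top',atz(f,*T(254,112),.215), 'side top',atz(g,*S(207,100),.213))
print('handle base top',atz(f,*T(246,150),.16),'side mid',atz(g,*S(205,155),.185))
h=np.r_[s[:2],.141]
print('side hub cap',atz(g,*S(312,222),.161))
# depth based: rim points
from itertools import product
for nm,F in(('top',f),('side',g)):
    K=F['camera_matrix'];v,u=np.mgrid[0:480,0:640];uv=np.stack([u,v],-1).reshape(-1,1,2).astype(float)
    p=cv2.undistortPoints(uv,np.array(K,float),np.array([F['k1'],0,0,0],float)).reshape(-1,2)
    z=F['z_map'].ravel();X=(np.c_[p,np.ones(len(p))]*z[:,None]-F['t'])@F['R']
    m=(z>0)&(np.hypot(*(X[:,:2]-s[:2]).T)<.1)
    for a,bb in((.135,.152),(.165,.22)):
        q=X[m&(X[:,2]>a)&(X[:,2]<bb)]
        print(nm,a,len(q),q.mean(0),q.min(0),q.max(0), np.hypot(*(q[:,:2]-s[:2]).T).mean())
        if a<.15:
            q=q[np.hypot(*(q[:,:2]-s[:2]).T)>.04]
            A=np.c_[2*q[:,:2],np.ones(len(q))];w=np.linalg.lstsq(A,(q[:,:2]**2).sum(1),rcond=None)[0];print('  fit',w[:2],np.sqrt(w[2]+w[:2]@w[:2]))
print(proj(f,[.6,-.2,.3]))
E
```

```text
hub [ 0.53602751 -0.16357579] r 0.06141855198744192
cap [ 0.53435122 -0.16295474  0.163     ]
handle top [ 0.58887528 -0.14834443  0.215     ] side top [ 0.59004591 -0.14796012  0.213     ]
handle base top [ 0.58600111 -0.15009888  0.16      ] side mid [ 0.58687991 -0.14332884  0.185     ]
side hub cap [ 0.53308574 -0.15296035  0.161     ]
top 0.135 1172 [ 0.53112606 -0.16397592  0.14634489] [ 0.47230173 -0.22608158  0.1355334 ] [ 0.59502751 -0.10283106  0.15195105] 0.047200343669042195
  fit [ 0.53350474 -0.16341941] 0.054629909416551915
top 0.165 120 [ 0.58397243 -0.14737897  0.20512339] [ 0.57639731 -0.1589478   0.16725546] [ 0.59719583 -0.13824894  0.21984756] 0.05090197951426401
side 0.135 878 [ 0.53545292 -0.15613296  0.14389731] [ 0.47635632 -0.22087837  0.13506093] [ 0.60041137 -0.10078342  0.15167736] 0.04743142450225846
  fit [ 0.53601035 -0.15902046] 0.05466815955763004
side 0.165 169 [ 0.58758969 -0.14167431  0.19437752] [ 0.57914244 -0.15310048  0.1654294 ] [ 0.60001369 -0.13463099  0.21513703] 0.05616249719302498
[410.41477546 192.79725962]
```

```bash
python3 - <<'E'
from h import *
s=ctrl.get_state();R=cv2.Rodrigues(s['tool_rot'])[0];print(R.round(4),s['joints'].round(3))
d=np.array([.588,-.147,.3])-s['ee_pos'];print((R.T@d*1000).round(1), np.degrees(np.arctan2(R[1,1],R[0,1])))
g=load('side0')
for a in (0,8,16,24): 
  c=np.array([.535+.055*np.cos(np.radians(a)),-.162+.055*np.sin(np.radians(a))])
  print(a,proj(g,[*c,.215]),proj(g,[*c,.155]),proj(load('top0'),[*c,.215]))
E
```

```text
[[-3.000e-04  2.356e-01 -9.719e-01]
 [ 1.300e-03 -9.719e-01 -2.356e-01]
 [-1.000e+00 -1.400e-03 -0.000e+00]] [-1.352  0.424  1.631 -0.     1.089 -0.019]
[ -96.5 -343.2 -536.8] -76.3740246764142
0 [353.96309389 165.75793388] [352.52953963 185.67660052] [386.81794865 210.83738017]
8 [352.59084753 167.54718656] [351.20644929 187.48346569] [383.21566672 211.44497826]
16 [351.63963772 169.46966191] [350.28718584 189.42353248] [379.74484472 212.53521894]
24 [351.13378555 171.4909579 ] [349.7949543  191.46193764] [376.47142047 214.08812769]
```

Request:
servo_tool(increments="1 -32 0 0 0 0 0; 1 -64 0 0 0 0 0; 1 -96 -20 -32 0 0 0; 1 -96 -47 -74 0 0 0; 1 -96 -74 -116 0 0 0; 1 -96 -101 -158 0 0 0; 1 -96 -128 -200 0 0 0; 1 -96 -155 -242 0 0 0; 1 -96 -182 -284 0 0 0; 1 -96 -209 -326 0 0 0; 1 -96 -236 -368 0 0 0; 1 -96 -263 -410 0 0 0; 1 -96 -290 -452 0 0 0; 1 -96 -313 -489 0 0 0; 1 -96 -333 -520 0 0 0; 1 -96 -343 -537 0 0 0; 1 -96 -343 -537 0 0 0; 1 -96 -343 -537 0 0 0", force=50)

```text
time_s: 2.35
ee_pos: [0.5875, -0.1484, 0.2995]
tool_rot: [2.095, 0.25, -2.096]
wrist_force: [-0.9, 1.1, -0.2]
width: 0.088
```

```bash
python3 - <<'E'
from h import *
f=snap('side','side1');crop(f,260,60,440,240,4,'s1')
E
```

```text
(no output)
```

View pics/s1.png

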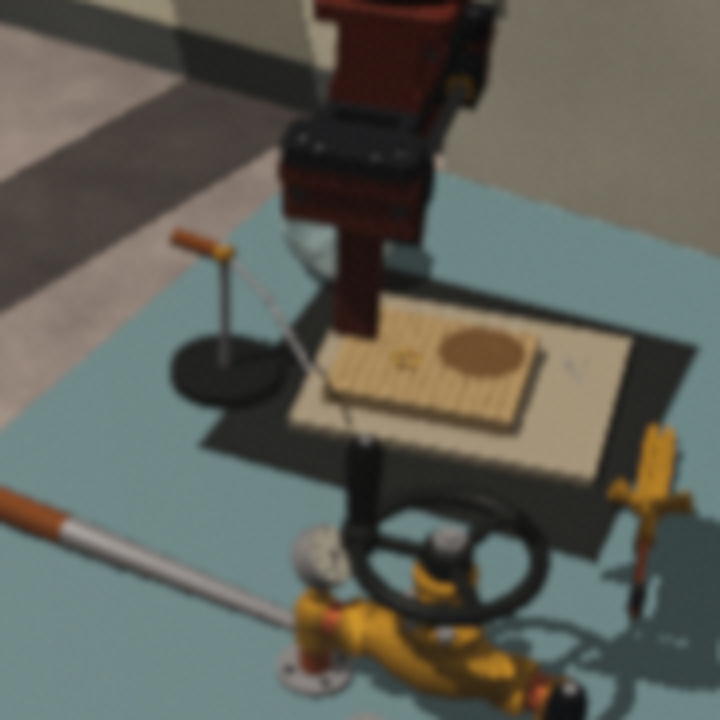

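Request:
servo_tool(increments="1 20 0 0 0 0 0; 1 40 0 0 0 0 0; 1 60 0 0 0 0 0; 1 80 0 0 0 0 0; 1 98 0 0 0 0 0; 1 110 0 0 0 0 0; 1 116 0 0 0 0 0; 1 116 0 0 0 0 0; 0 116 0 0 0 0 0; 0 116 0 0 0 0 0; 0 116 0 0 0 0 0; 0 116 0 0 0 0 0; 0 116 0 0 0 0 0; 0 116 0 0 0 0 0; 0 116 0 0 0 0 0; 0 116 0 0 0 0 0", force=50)

```text
time_s: 4.4
ee_pos: [0.5885, -0.1478, 0.1837]
tool_rot: [2.095, 0.25, -2.095]
wrist_force: [0.6, -1.6, 0.2]
width: 0.0197
```

```bash
python3 - <<'E'
from h import *
s=ctrl.get_state();print(s['ee_pos'],s['width'],s['wrist_force'])
f=snap('side','side2');crop(f,260,60,440,240,4,'s2')
E
```

```text
[ 0.58847098 -0.14782608  0.18370655] 0.01969206659036411 [ 0.56176603 -1.58591739  0.17052604]
```

View pics/s2.png

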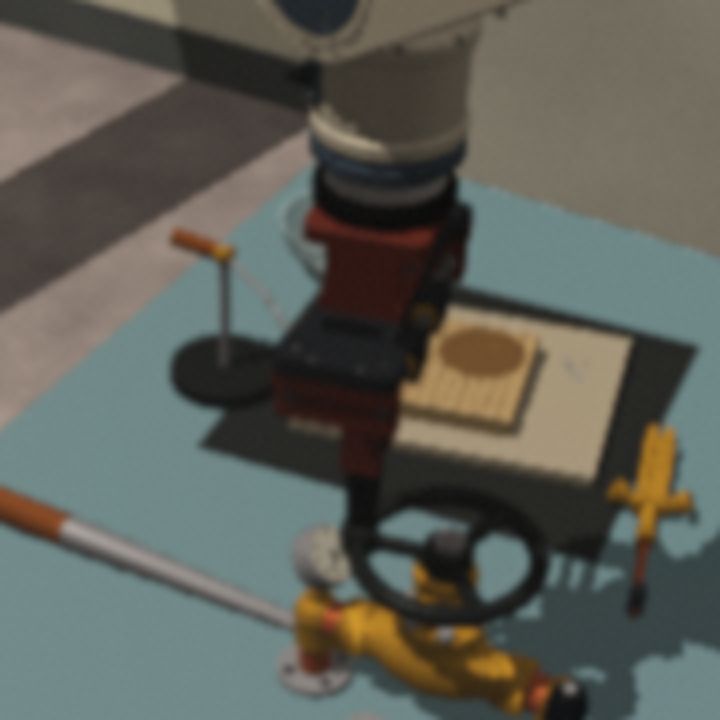

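```bash
cat > tab.py <<'E'
from h import *
def tab(cmd0,b0,angs,r=55.):
    # cmd0: unused offset; tangent shift from bearing b0 (deg) through relative angles
    s=ctrl.get_state();R=cv2.Rodrigues(s['tool_rot'])[0];o=[]
    for a in angs:
        d=r*np.array([np.cos(np.radians(b0+a))-np.cos(np.radians(b0)),np.sin(np.radians(b0+a))-np.sin(np.radians(b0)),0])
        q=R.T@d; o.append(f"0 0 {q[1]:.1f} {q[2]:.1f} 0 0 0")
    print('; '.join(o))
E
python3 - <<'E'
from tab import *
s=ctrl.get_state();print(cv2.Rodrigues(s['tool_rot'])[0].round(4))
tab(0,15,range(-10,-91,-10))
E
```

```text
[[ 3.000e-04  2.356e-01 -9.719e-01]
 [-4.000e-04 -9.719e-01 -2.356e-01]
 [-1.000e+00  4.000e-04 -2.000e-04]]
0 0 9.6 0.6 0 0 0; 0 0 18.9 2.9 0 0 0; 0 0 27.7 6.7 0 0 0; 0 0 35.7 12.0 0 0 0; 0 0 42.6 18.6 0 0 0; 0 0 48.3 26.3 0 0 0; 0 0 52.5 34.9 0 0 0; 0 0 55.2 44.1 0 0 0; 0 0 56.3 53.7 0 0 0
```

Request:
servo_tool(increments="0 0 9.6 0.6 0 0 0; 0 0 18.9 2.9 0 0 0; 0 0 27.7 6.7 0 0 0; 0 0 35.7 12 0 0 0; 0 0 42.6 18.6 0 0 0; 0 0 48.3 26.3 0 0 0; 0 0 52.5 34.9 0 0 0; 0 0 55.2 44.1 0 0 0; 0 0 56.3 53.7 0 0 0; 0 0 56.3 53.7 0 0 0; 0 0 56.3 53.7 0 0 0", force=50)

```text
time_s: 5.82
ee_pos: [0.5494, -0.2167, 0.1837]
tool_rot: [2.094, 0.248, -2.094]
wrist_force: [0.4, -6.2, -2.7]
width: 0.0195
```

```bash
python3 - <<'E'
from h import *
s=ctrl.get_state();print(s['ee_pos'],s['width'],s['wrist_force'],s['wrist_torque'])
p=s['ee_pos'][:2]-[.535,-.162];print(np.hypot(*p),np.degrees(np.arctan2(p[1],p[0])))
f=snap('side','side3');crop(f,260,60,440,240,4,'s3')
f=snap('top','top3')
E
```

```text
[ 0.54938027 -0.2167494   0.18371357] 0.01953061300931358 [ 0.41573006 -6.23391595 -2.67529775] [-0.94247452 -0.03444015 -0.02194165]
0.056606439997921955 -75.28332552873773
```

View pics/s3.png

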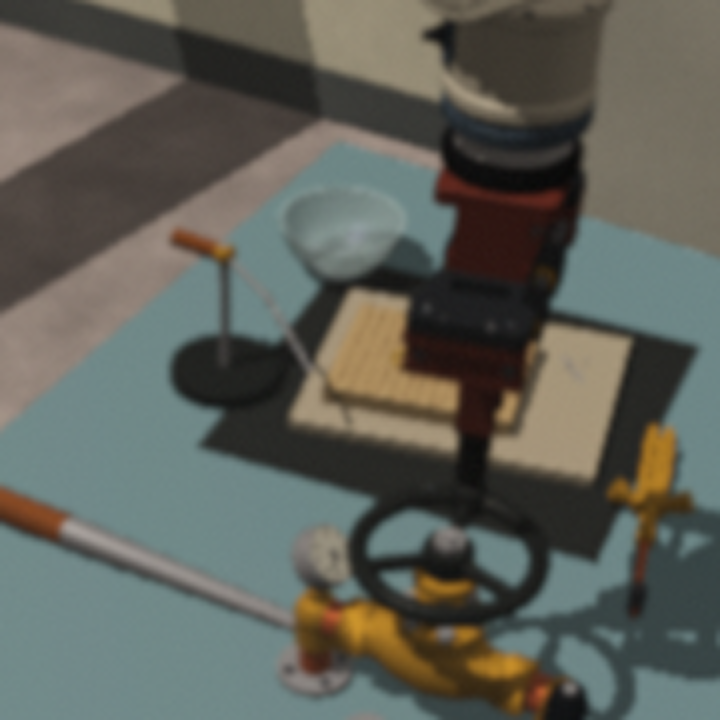

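View pics/top3.png

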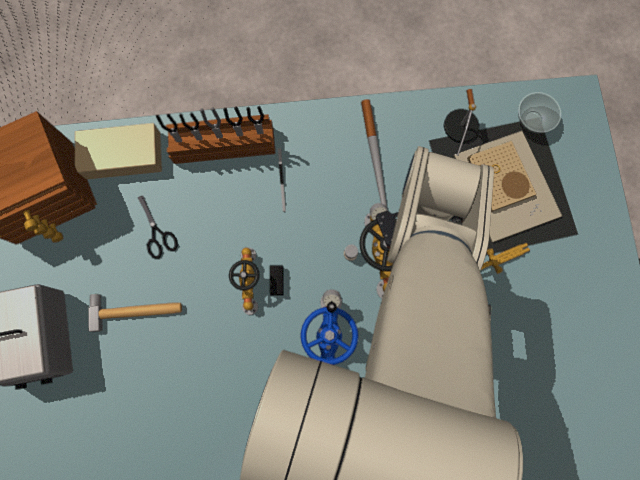

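```bash
cat > tab.py <<'E'
from h import *
def tab(p0,c,angs,r=.055,z=0):
    s=ctrl.get_state();R=cv2.Rodrigues(np.array([2.095,.25,-2.095]))[0];o=[]
    R=np.array([[0,.2356,-.9719],[0,-.9719,-.2356],[-1,0,0]])
    for a in angs:
        t=np.array(c)+r*np.array([np.cos(np.radians(a)),np.sin(np.radians(a))])
        q=R.T@np.r_[(t-p0)*1000,0]; o.append(f"0 {z} {q[1]:.1f} {q[2]:.1f} 0 0 0")
    print('; '.join(o))
E
python3 - <<'E'
from tab import *
tab([.549,-.216],[.535,-.1635],range(-85,-166,-10))
E
```

```text
0 0 0.1 9.5 0 0 0; 0 0 -2.2 18.8 0 0 0; 0 0 -6.0 27.6 0 0 0; 0 0 -11.4 35.6 0 0 0; 0 0 -18.0 42.5 0 0 0; 0 0 -25.7 48.2 0 0 0; 0 0 -34.3 52.5 0 0 0; 0 0 -43.5 55.2 0 0 0; 0 0 -53.0 56.2 0 0 0
```

Request:
servo_tool(increments="0 0 0.1 9.5 0 0 0; 0 0 -2.2 18.8 0 0 0; 0 0 -6 27.6 0 0 0; 0 0 -11.4 35.6 0 0 0; 0 0 -18 42.5 0 0 0; 0 0 -18 42.5 0 0 0")

```text
time_s: 6.68
ee_pos: [0.5024, -0.2072, 0.1837]
tool_rot: [2.093, 0.251, -2.098]
wrist_force: [-3.5, -1.5, 2.0]
width: 0.0197
```

```bash
cat > st.py <<'E'
from tab import *
s=ctrl.get_state();print(s['time_s'],s['ee_pos'],s['width'],s['wrist_force'].round(2),s['wrist_torque'].round(2))
c=np.array([.535,-.1635]);p=s['ee_pos'][:2]-c;print(np.hypot(*p),np.degrees(np.arctan2(p[1],p[0])))
E
python3 st.py; python3 -c "
from tab import *
c=[.535,-.1635]
p=np.array(c)+.055*np.array([np.cos(np.radians(-125)),np.sin(np.radians(-125))])
tab(p,c,range(-135,-216,-10))"
```

```text
6.675 [ 0.50240187 -0.20716693  0.18366921] 0.019703700613345042 [-3.48 -1.5   2.02] [-0.26  0.61 -0.  ]
0.05449255460434345 -126.74198674127022
0 0 -7.7 5.7 0 0 0; 0 0 -16.3 9.9 0 0 0; 0 0 -25.5 12.6 0 0 0; 0 0 -35.0 13.7 0 0 0; 0 0 -44.6 13.1 0 0 0; 0 0 -53.9 10.8 0 0 0; 0 0 -62.7 7.0 0 0 0; 0 0 -70.7 1.7 0 0 0; 0 0 -77.6 -4.9 0 0 0
```

Request:
servo_tool(increments="0 0 -3.7 3 0 0 0; 0 0 -7.7 5.7 0 0 0; 0 0 -7.7 5.7 0 0 0")

```text
time_s: 7.05
ee_pos: [0.4961, -0.2015, 0.1837]
tool_rot: [2.094, 0.25, -2.096]
wrist_force: [-1.1, -3.4, 0.3]
width: 0.0201
```

Request:
servo_tool(increments="0 0 -4.2 2.3 0 0 0; 0 0 -8.6 4.2 0 0 0; 0 0 -8.6 4.2 0 0 0")

```text
time_s: 7.42
ee_pos: [0.49, -0.1939, 0.1837]
tool_rot: [2.094, 0.251, -2.096]
wrist_force: [-2.0, -3.6, 0.6]
width: 0.0199
```

Request:
servo_tool(increments="0 0 -4.6 1.5 0 0 0; 0 0 -9.2 2.7 0 0 0; 0 0 -9.2 2.7 0 0 0")

```text
time_s: 7.8
ee_pos: [0.4854, -0.1854, 0.1837]
tool_rot: [2.095, 0.251, -2.096]
wrist_force: [-2.3, -2.8, 0.3]
width: 0.0197
```

Request:
servo_tool(increments="0 0 -4.8 0.7 0 0 0; 0 0 -9.5 1.1 0 0 0; 0 0 -9.5 1.1 0 0 0")

```text
time_s: 8.18
ee_pos: [0.4823, -0.1762, 0.1837]
tool_rot: [2.095, 0.251, -2.095]
wrist_force: [-0.6, -0.8, 0.1]
width: 0.0197
```

Request:
servo_tool(increments="0 0 -4.8 -0.2 0 0 0; 0 0 -9.6 -0.6 0 0 0; 0 0 -9.6 -0.6 0 0 0")

```text
time_s: 8.55
ee_pos: [0.4808, -0.1665, 0.1837]
tool_rot: [2.096, 0.251, -2.095]
wrist_force: [0.8, -0.5, -1.3]
width: 0.02
```

Request:
servo_tool(increments="0 0 -4.7 -1 0 0 0; 0 0 -9.3 -2.3 0 0 0; 0 0 -9.3 -2.3 0 0 0")

```text
time_s: 8.93
ee_pos: [0.4811, -0.157, 0.1837]
tool_rot: [2.096, 0.251, -2.095]
wrist_force: [2.9, -1.0, -3.0]
width: 0.0198
```

Request:
servo_tool(increments="0 0 -4.5 -1.8 0 0 0; 0 0 -8.8 -3.8 0 0 0; 0 0 -8.8 -3.8 0 0 0")

```text
time_s: 9.3
ee_pos: [0.4829, -0.1479, 0.1837]
tool_rot: [2.096, 0.25, -2.094]
wrist_force: [3.7, -1.4, -4.7]
width: 0.0196
```

```bash
python3 - <<'E'
import numpy as np
from scipy.optimize import least_squares
P=np.array([[.5885,-.1478],[.5494,-.2167],[.5024,-.2072],[.4961,-.2015],[.49,-.1939],[.4854,-.1854],[.4823,-.1762],[.4808,-.1665],[.4811,-.157],[.4829,-.1479]])
f=lambda c:np.hypot(*(P-c).T)-.055
r=least_squares(f,[.535,-.162]);print(r.x,(r.fun*1e3).round(2))
g=lambda c:np.hypot(*(P-c[:2]).T)-c[2]
r=least_squares(g,[.535,-.162,.055]);print(r.x,(r.fun*1e3).round(2))
p=P-r.x[:2];print(np.degrees(np.arctan2(p[:,1],p[:,0])))
E
python3 -c "
from tab import *
c=[.535,-.1635]
p=np.array(c)+.055*np.array([np.cos(np.radians(-205)),np.sin(np.radians(-205))])
for b in range(-205,-420,-10):
  print(b,end=': ');tab(np.array(c)+.055*np.array([np.cos(np.radians(b+10)),np.sin(np.radians(b+10))]),c,[b+5,b])"
```

```text
[ 0.53574172 -0.1633908 ] [ 0.01  0.03  0.05 -0.01 -0.02 -0.06 -0.04  0.03  0.01  0.07]
[ 0.53575329 -0.16337797  0.05501835] [-0.02  0.02  0.05 -0.01 -0.02 -0.06 -0.05  0.02  0.01  0.05]
[  16.45373282  -75.64442721 -127.27504636 -136.12790684 -146.29273658
 -156.37781624 -166.51111506 -176.74837967  173.34376551  163.67745013]
-205: 0 0 -4.1 -2.5 0 0 0; 0 0 -8.0 -5.3 0 0 0
-215: 0 0 -3.6 -3.2 0 0 0; 0 0 -6.9 -6.6 0 0 0
-225: 0 0 -3.0 -3.7 0 0 0; 0 0 -5.7 -7.7 0 0 0
-235: 0 0 -2.3 -4.2 0 0 0; 0 0 -4.3 -8.6 0 0 0
-245: 0 0 -1.6 -4.5 0 0 0; 0 0 -2.7 -9.2 0 0 0
-255: 0 0 -0.7 -4.7 0 0 0; 0 0 -1.1 -9.5 0 0 0
-265: 0 0 0.1 -4.8 0 0 0; 0 0 0.6 -9.6 0 0 0
-275: 0 0 0.9 -4.7 0 0 0; 0 0 2.3 -9.3 0 0 0
-285: 0 0 1.7 -4.5 0 0 0; 0 0 3.8 -8.8 0 0 0
-295: 0 0 2.5 -4.1 0 0 0; 0 0 5.3 -8.0 0 0 0
-305: 0 0 3.2 -3.6 0 0 0; 0 0 6.6 -6.9 0 0 0
-315: 0 0 3.7 -3.0 0 0 0; 0 0 7.7 -5.7 0 0 0
-325: 0 0 4.2 -2.3 0 0 0; 0 0 8.6 -4.3 0 0 0
-335: 0 0 4.5 -1.6 0 0 0; 0 0 9.2 -2.7 0 0 0
-345: 0 0 4.7 -0.7 0 0 0; 0 0 9.5 -1.1 0 0 0
-355: 0 0 4.8 0.1 0 0 0; 0 0 9.6 0.6 0 0 0
-365: 0 0 4.7 0.9 0 0 0; 0 0 9.3 2.3 0 0 0
-375: 0 0 4.5 1.7 0 0 0; 0 0 8.8 3.8 0 0 0
-385: 0 0 4.1 2.5 0 0 0; 0 0 8.0 5.3 0 0 0
-395: 0 0 3.6 3.2 0 0 0; 0 0 6.9 6.6 0 0 0
-405: 0 0 3.0 3.7 0 0 0; 0 0 5.7 7.7 0 0 0
-415: 0 0 2.3 4.2 0 0 0; 0 0 4.3 8.6 0 0 0
```

Request:
servo_tool(increments="0 0 -4.1 -2.9 0 0 0; 0 0 -8 -6 0 0 0; 0 0 -8 -6 0 0 0")

```text
time_s: 9.68
ee_pos: [0.4866, -0.1388, 0.1837]
tool_rot: [2.096, 0.25, -2.095]
wrist_force: [3.6, -2.0, -4.3]
width: 0.0199
```

Request:
servo_tool(increments="0 0 -3.6 -3.2 0 0 0; 0 0 -6.9 -6.6 0 0 0; 0 0 -6.9 -6.6 0 0 0")

```text
time_s: 10.05
ee_pos: [0.4914, -0.1308, 0.1837]
tool_rot: [2.095, 0.25, -2.094]
wrist_force: [3.5, -4.4, -3.5]
width: 0.0197
```

Request:
servo_tool(increments="0 0 -3 -3.7 0 0 0; 0 0 -5.7 -7.7 0 0 0; 0 0 -5.7 -7.7 0 0 0")

```text
time_s: 10.42
ee_pos: [0.4975, -0.1238, 0.1837]
tool_rot: [2.095, 0.249, -2.094]
wrist_force: [3.2, -4.6, -4.9]
width: 0.0194
```

Request:
servo_tool(increments="0 0 -2.3 -4.2 0 0 0; 0 0 -4.3 -8.6 0 0 0; 0 0 -4.3 -8.6 0 0 0")

```text
time_s: 10.8
ee_pos: [0.5048, -0.1179, 0.1837]
tool_rot: [2.095, 0.249, -2.094]
wrist_force: [3.5, -6.8, -4.5]
width: 0.0197
```

Request:
servo_tool(increments="0 0 -1.4 -4.5 0 0 0; 0 0 -2.5 -9.2 0 0 0; 0 0 -2.5 -9.2 0 0 0")

```text
time_s: 11.18
ee_pos: [0.5128, -0.1134, 0.1837]
tool_rot: [2.094, 0.249, -2.095]
wrist_force: [2.2, -6.5, -2.4]
width: 0.0195
```

Request:
servo_tool(increments="0 0 -0.6 -4.7 0 0 0; 0 0 -0.9 -9.5 0 0 0; 0 0 -0.9 -9.5 0 0 0")

```text
time_s: 11.55
ee_pos: [0.5214, -0.1103, 0.1837]
tool_rot: [2.093, 0.249, -2.096]
wrist_force: [1.1, -6.5, -1.5]
width: 0.0197
```

Request:
servo_tool(increments="0 0 0.2 -4.8 0 0 0; 0 0 0.8 -9.6 0 0 0; 0 0 0.8 -9.6 0 0 0")

```text
time_s: 11.92
ee_pos: [0.5306, -0.1086, 0.1837]
tool_rot: [2.093, 0.25, -2.097]
wrist_force: [-0.2, -6.9, -0.4]
width: 0.0196
```

Request:
servo_tool(increments="0 0 0.9 -4.7 0 0 0; 0 0 2.4 -9.3 0 0 0; 0 0 2.4 -9.3 0 0 0")

```text
time_s: 12.3
ee_pos: [0.5399, -0.1086, 0.1836]
tool_rot: [2.092, 0.25, -2.098]
wrist_force: [-2.8, -5.6, 0.6]
width: 0.0197
```

Request:
servo_tool(increments="0 0 1.7 -4.5 0 0 0; 0 0 3.8 -8.8 0 0 0; 0 0 3.8 -8.8 0 0 0")

```text
time_s: 12.68
ee_pos: [0.5491, -0.11, 0.1837]
tool_rot: [2.092, 0.25, -2.098]
wrist_force: [-2.0, -4.7, 0.9]
width: 0.0198
```

Request:
servo_tool(increments="0 0 2.5 -4.1 0 0 0; 0 0 5.3 -8 0 0 0; 0 0 5.3 -8 0 0 0")

```text
time_s: 13.05
ee_pos: [0.558, -0.1131, 0.1836]
tool_rot: [2.092, 0.251, -2.099]
wrist_force: [-4.4, -2.5, 2.6]
width: 0.0194
```

Request:
servo_tool(increments="0 0 3.2 -3.6 0 0 0; 0 0 6.6 -6.9 0 0 0; 0 0 6.6 -6.9 0 0 0")

```text
time_s: 13.42
ee_pos: [0.5664, -0.1177, 0.1836]
tool_rot: [2.093, 0.251, -2.099]
wrist_force: [-4.5, -2.8, 3.6]
width: 0.0197
```

Request:
servo_tool(increments="0 0 3.7 -3 0 0 0; 0 0 7.7 -5.7 0 0 0; 0 0 7.7 -5.7 0 0 0")

```text
time_s: 13.8
ee_pos: [0.5739, -0.1238, 0.1836]
tool_rot: [2.093, 0.251, -2.098]
wrist_force: [-4.3, -1.3, 3.6]
width: 0.0198
```

Request:
servo_tool(increments="0 0 4.2 -2.3 0 0 0; 0 0 8.6 -4.3 0 0 0; 0 0 8.6 -4.3 0 0 0")

```text
time_s: 14.18
ee_pos: [0.5803, -0.131, 0.1836]
tool_rot: [2.094, 0.251, -2.098]
wrist_force: [-5.2, -0.7, 2.6]
width: 0.0197
```

Request:
servo_tool(increments="0 0 4.5 -1.6 0 0 0; 0 0 9.2 -2.7 0 0 0; 0 0 9.2 -2.7 0 0 0")

```text
time_s: 14.55
ee_pos: [0.5852, -0.1392, 0.1836]
tool_rot: [2.094, 0.251, -2.097]
wrist_force: [-4.4, -0.1, 4.3]
width: 0.0197
```

Request:
servo_tool(increments="0 0 4.7 -0.7 0 0 0; 0 0 9.5 -1.1 0 0 0; 0 0 9.5 -1.1 0 0 0")

```text
time_s: 14.92
ee_pos: [0.5887, -0.1481, 0.1836]
tool_rot: [2.094, 0.251, -2.097]
wrist_force: [-3.7, -1.0, 4.2]
width: 0.02
```

Request:
servo_tool(increments="0 0 4.8 0.1 0 0 0; 0 0 9.6 0.6 0 0 0; 0 0 9.6 0.6 0 0 0")

```text
time_s: 15.3
ee_pos: [0.5906, -0.1575, 0.1836]
tool_rot: [2.095, 0.251, -2.097]
wrist_force: [-4.5, 1.8, 4.6]
width: 0.0198
```

Request:
servo_tool(increments="0 0 4.7 0.9 0 0 0; 0 0 9.3 2.3 0 0 0; 0 0 9.3 2.3 0 0 0")

```text
time_s: 15.68
ee_pos: [0.5907, -0.161, 0.1836]
tool_rot: [2.1, 0.261, -2.101]
wrist_force: [-2.6, 26.7, 7.5]
width: 0.0197
```

Request:
servo_tool(increments="0 0 0 0 0 0 0; 0 0 0 0 0 0 0; 0 0 -2 0 0 0 0; 0 0 -4 0 0 0 0; 0 0 -4 0 0 0 0; 0 0 -4 0 0 0 0")

```text
time_s: 16.42
ee_pos: [0.5907, -0.1607, 0.1836]
tool_rot: [2.099, 0.255, -2.095]
wrist_force: [-0.7, 10.9, 3.1]
width: 0.0198
```

```bash
sed -i 's/\[.535,-.1635\]/[.53575,-.16338]/' st.py; python3 st.py; python3 - <<'E'
from h import *
print(ctrl.get_state()['tool_rot'])
P=np.array([[.5885,-.1478],[.5494,-.2167],[.5024,-.2072],[.4961,-.2015],[.49,-.1939],[.4854,-.1854],[.4823,-.1762],[.4808,-.1665],[.4811,-.157],[.4829,-.1479],[.4866,-.1388],[.4914,-.1308],[.4975,-.1238],[.5048,-.1179],[.5128,-.1134],[.5214,-.1103],[.5306,-.1086],[.5399,-.1086],[.5491,-.11],[.558,-.1131],[.5664,-.1177],[.5739,-.1238],[.5803,-.131],[.5852,-.1392],[.5887,-.1481],[.5906,-.1575],[.5907,-.161]])
from scipy.optimize import least_squares
g=lambda c:np.hypot(*(P-c[:2]).T)-c[2]
r=least_squares(g,[.535,-.162,.055]);print(r.x,(r.fun*1e3).round(2))
E
```

```text
16.425 [ 0.59066887 -0.1606907   0.18363497] 0.019773092201547302 [-0.67 10.95  3.07] [ 2.02  0.07 -0.03]
0.05498467182268462 2.803452916909311
[ 2.09862868  0.25480248 -2.095481  ]
[ 0.53577531 -0.16340078  0.05502851] [-0.04 -0.02  0.04 -0.02 -0.02 -0.06 -0.04  0.03  0.02  0.07 -0.04  0.03
  0.05  0.02 -0.   -0.02  0.02 -0.07  0.01 -0.04 -0.02 -0.06  0.04  0.
  0.06  0.11 -0.05]
```

```bash
python3 -c "
from tab import *
c=np.array([.53577,-.1634])
tab(c+[.055,0],c,range(10,181,10))"
```

```text
0 0 -9.5 -1.4 0 0 0; 0 0 -19.1 -1.2 0 0 0; 0 0 -28.5 0.7 0 0 0; 0 0 -37.4 4.2 0 0 0; 0 0 -45.6 9.2 0 0 0; 0 0 -52.8 15.5 0 0 0; 0 0 -58.8 23.0 0 0 0; 0 0 -63.4 31.4 0 0 0; 0 0 -66.4 40.5 0 0 0; 0 0 -67.9 50.0 0 0 0; 0 0 -67.6 59.6 0 0 0; 0 0 -65.7 69.0 0 0 0; 0 0 -62.2 77.9 0 0 0; 0 0 -57.2 86.1 0 0 0; 0 0 -50.9 93.3 0 0 0; 0 0 -43.4 99.3 0 0 0; 0 0 -35.0 103.8 0 0 0; 0 0 -25.9 106.9 0 0 0
```

Request:
servo_tool(increments="0 0 -9.5 -1.4 0 0 0; 0 0 -19.1 -1.2 0 0 0; 0 0 -28.5 0.7 0 0 0; 0 0 -37.4 4.2 0 0 0; 0 0 -45.6 9.2 0 0 0; 0 0 -52.8 15.5 0 0 0; 0 0 -58.8 23 0 0 0; 0 0 -63.4 31.4 0 0 0; 0 0 -66.4 40.5 0 0 0; 0 0 -67.9 50 0 0 0; 0 0 -67.6 59.6 0 0 0; 0 0 -65.7 69 0 0 0; 0 0 -62.2 77.9 0 0 0; 0 0 -57.2 86.1 0 0 0; 0 0 -50.9 93.3 0 0 0; 0 0 -43.4 99.3 0 0 0; 0 0 -35 103.8 0 0 0; 0 0 -25.9 106.9 0 0 0")

```text
time_s: 18.68
ee_pos: [0.4805, -0.1635, 0.1837]
tool_rot: [2.098, 0.251, -2.094]
wrist_force: [9.4, 4.5, -6.4]
width: 0.0196
```

```bash
python3 st.py
```

```text
18.675 [ 0.48053166 -0.16349019  0.18372664] 0.019632064825108264 [ 9.38  4.55 -6.38] [ 0.84 -1.69  0.03]
0.055218451628572814 -179.88566895397526
```

Request:
servo_tool(increments="0 0 9.5 0.4 0 0 0; 0 0 19.1 0.2 0 0 0; 0 0 28.5 -1.7 0 0 0; 0 0 37.4 -5.2 0 0 0; 0 0 45.6 -10.2 0 0 0; 0 0 52.8 -16.5 0 0 0; 0 0 58.8 -24 0 0 0; 0 0 63.4 -32.4 0 0 0; 0 0 66.4 -41.5 0 0 0; 0 0 67.9 -51 0 0 0; 0 0 67.6 -60.6 0 0 0; 0 0 65.7 -70 0 0 0; 0 0 62.2 -78.9 0 0 0; 0 0 57.2 -87.1 0 0 0; 0 0 50.9 -94.3 0 0 0; 0 0 43.4 -100.3 0 0 0; 0 0 35 -104.8 0 0 0; 0 0 25.9 -107.9 0 0 0")

```text
time_s: 20.92
ee_pos: [0.591, -0.1642, 0.1836]
tool_rot: [2.093, 0.249, -2.095]
wrist_force: [-6.9, -3.8, 4.7]
width: 0.0198
```

```bash
python3 st.py
```

```text
20.925 [ 0.59098566 -0.16416075  0.18362354] 0.01976519214880743 [-6.85 -3.76  4.73] [-0.71  1.34  0.02]
0.055241174963795804 -0.8098129390152436
```

One turn open from about -1°. Next, the second turn.

Request:
servo_tool(increments="0 0 -9.5 -1.4 0 0 0; 0 0 -19.1 -1.2 0 0 0; 0 0 -28.5 0.7 0 0 0; 0 0 -37.4 4.2 0 0 0; 0 0 -45.6 9.2 0 0 0; 0 0 -52.8 15.5 0 0 0; 0 0 -58.8 23 0 0 0; 0 0 -63.4 31.4 0 0 0; 0 0 -66.4 40.5 0 0 0; 0 0 -67.9 50 0 0 0; 0 0 -67.6 59.6 0 0 0; 0 0 -65.7 69 0 0 0; 0 0 -62.2 77.9 0 0 0; 0 0 -57.2 86.1 0 0 0; 0 0 -50.9 93.3 0 0 0; 0 0 -43.4 99.3 0 0 0; 0 0 -35 103.8 0 0 0; 0 0 -25.9 106.9 0 0 0")

```text
time_s: 23.18
ee_pos: [0.4806, -0.1636, 0.1837]
tool_rot: [2.095, 0.251, -2.096]
wrist_force: [5.2, 4.1, -3.5]
width: 0.0198
```

Request:
servo_tool(increments="0 0 9.5 1.4 0 0 0; 0 0 19.1 1.2 0 0 0; 0 0 28.5 -0.7 0 0 0; 0 0 37.4 -4.2 0 0 0; 0 0 45.6 -9.2 0 0 0; 0 0 52.8 -15.5 0 0 0; 0 0 58.8 -23 0 0 0; 0 0 63.4 -31.4 0 0 0; 0 0 66.4 -40.5 0 0 0; 0 0 67.9 -50 0 0 0; 0 0 67.6 -59.6 0 0 0; 0 0 65.7 -69 0 0 0; 0 0 62.2 -77.9 0 0 0; 0 0 57.2 -86.1 0 0 0; 0 0 50.9 -93.3 0 0 0; 0 0 43.4 -99.3 0 0 0; 0 0 35 -103.8 0 0 0; 0 0 25.9 -106.9 0 0 0; 0 0 25.9 -106.9 0 0 0; 0 0 25.9 -106.9 0 0 0")

```text
time_s: 25.68
ee_pos: [0.5909, -0.163, 0.1836]
tool_rot: [2.094, 0.251, -2.096]
wrist_force: [-6.1, 1.7, 4.9]
width: 0.0194
```

```bash
python3 st.py
```

```text
25.675 [ 0.59091269 -0.16300232  0.18360726] 0.019414872068336943 [-6.09  1.73  4.92] [0.36 0.99 0.05]
0.05516398712036169 0.39227656045458603
```

Request:
servo_tool(increments="0 0 -1.6 0.1 0 0 0; 0 0 -3.2 0.3 0 0 0; 0 0 -3.2 0.3 0 0 0; 0 0 -3.2 0.3 0 0 0; 0 0 -3.2 0.3 0 0 0")

```text
time_s: 26.3
ee_pos: [0.5907, -0.1606, 0.1837]
tool_rot: [2.096, 0.25, -2.094]
wrist_force: [1.2, -4.2, -2.3]
width: 0.0197
```

```bash
python3 st.py;python3 -c "
from h import *
f=snap('side','side5');crop(f,260,60,440,240,4,'s5');snap('top','top5')"
```

```text
26.3 [ 0.59067814 -0.16058556  0.18370739] 0.01970571152583847 [ 1.22 -4.22 -2.34] [-0.65 -0.3  -0.01]
0.05499917995928483 2.912382640318143
```

View pics/s5.png

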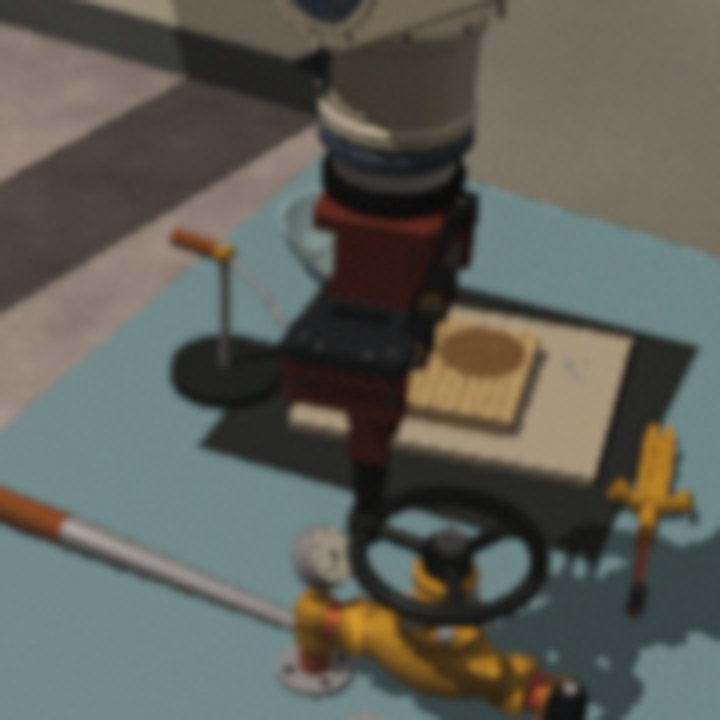

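View pics/side5.png

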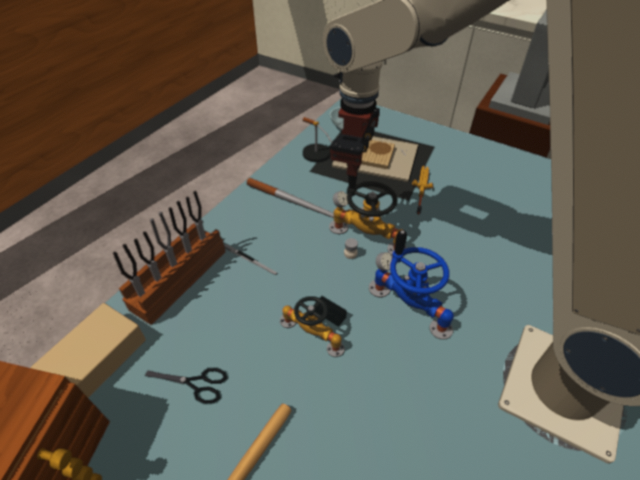

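View pics/top5.png

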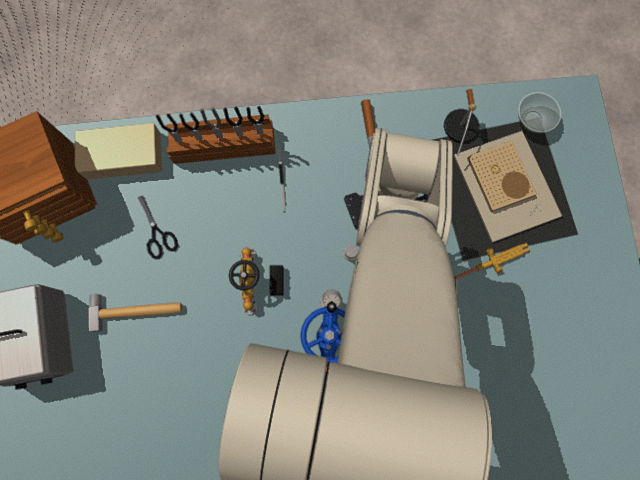

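```bash
python3 st.py; python3 -c "
from rig import close_job
print(close_job())"
```

```text
26.4 [ 0.59065371 -0.16053848  0.18372965] 0.01991223940550877 [ 2.3  -3.33 -3.5 ] [-0.64 -0.44 -0.06]
0.054977191607322354 2.9626805702309382
the job is handed in; nothing more can be done
None
```

I screwed the large valve clockwise to its stop, then backed it off two full turns, and handed the job in with the gripper still holding the handle at 50 N. The job took 26.4 s of the 61 s allowed.

- **Stop:** it came after about 1.04 turns. The wheel stood still there while the wrist force rose to about 27 N. The handle's bearing at the stop read 2.5° under load and 2.8° with the push eased, so I took 2.9° as the unloaded stop.
- **Back-off:** after the two turns the handle's bearing read 2.96°. That is within about 0.5° of exactly two turns by any of those stop readings. The measured handle path fitted a 55.0 mm circle to about 0.1 mm.
- **Forces:** the last reading was about 5 N, and the highest I read was about 28 N, at the stop.
- **Other things on the bench:** in the final pictures the small valve, the blue look-alike and the things in view looked unmoved. The arm partly hid the mandrel and torch in the top view. I judged this by eye and did not measure it.

No check failed. Early on, the hub position from the two cameras differed by a few millimetres, so I relied on the fit to the handle's path instead.

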